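# Vent the waste-bottle cap for the autoclave

### The job

Push the grey carrier tote, with the waste bottle standing in it, along the roller track until it is fully home against the end stop of the bay. Then screw the bottle's cap down until it bottoms out, and back it off a quarter turn so that the bottle can vent in the autoclave. Finish while still gripping the cap: hold it at that quarter turn, without letting go, so that a colleague can tape it; keep the bottle seated in its tote and leave the other things on the bench alone.

Things in the scene. Friction and masses are not known exactly. Their poses are not given: they have to be found in the camera images.
- track: Roller track with a bay, fixed to the bench, 455 mm long, 130 wide (origin: bench level under its middle; y axis = travel, towards the bay). Eight free rollers, 24 mm thick, tops 45 mm above the bench, from y -217 to 45 mm, between side rails 114 mm apart, 56 mm high. From y = 71 mm the bay's flat floor, 43.5 mm high, then the end stop's face at y = 225 mm.
- bay_home (a point): Where the tote's origin lies when home: on the bay floor, on the centre line, 75 mm before the end stop; axes as the track's. The bay's steel cheeks stand 110 mm apart with flared lips; cheeks and stop are 85 mm high. The tote steps down 1.5 mm onto the bay floor and rubs on it (3 to 11 N to push) and stays where it is left.
- tote: Grey carrier tote, loose on the rollers, 106 wide (x), 150 long (y), 55 mm high, walls 5 mm, 0.7 to 0.95 kg with the bottle (origin: centre of underside; y towards the bay). Push its flat rear wall (y = -75 mm). Bottle pocket: 69 mm square, floor 6 mm up, centred at y = +22 mm; bottle's back is 64 mm ahead of the rear wall. Short tubes between them stand up to 70 mm above the underside.
- bottle: Square pale plastic waste bottle, 66 x 66 mm, loose in the tote's pocket with 1.5 mm play each side, which keeps it from turning (origin: centre of underside, z up the neck). Shoulder at 98 to 111 mm, then a collar 47 mm wide up to 117 mm, right under the cap. 0.3 to 0.6 kg with its cap.
- cap: Ribbed red screw cap on that bottle, 52 mm across, 26 mm high, already caught on the thread (origin: on its axis at the lower edge, 119 mm above the bottle's underside when bottomed out; it rises 4 mm per turn). Right-hand thread: clockwise from above tightens. Nothing else stands within reach of fingers around it.
- cap_grip (a point): On the cap's axis, 15 mm above its lower edge: the height to grip it, fingers pointing down on either side.
- thread (a joint): How far the cap is unscrewed, in radians: 0 = bottomed out, grows anticlockwise from above, at most 9.4. Starts about a third to a half of a turn open (2 to 3.2). Turning takes about 0.08 N m anywhere on the thread, it stays where it is left, and it stops dead at 0.
- tube_rack: White foam rack of red-capped tubes, 85 x 180 mm, 100 mm high, on the bench beyond the track (origin: centre of the underside). A bystander.
- spare_bottle: Another bottle of the same kind with its cap closed, 145 mm high, standing on the bench beyond the track. A bystander.
- specimen_pot: Round specimen pot with a cap, 54 mm across, 69 mm high, on the bench beyond the track. A bystander.
- test_cassette: Flat white test cassette, 20 x 70 x 5 mm, on the bench to the left of the bay. A bystander.
Things that resemble listed ones, but are neither listed nor needed, are in the scene too. Leave any green look-alike of the bottle alone. Leave any purple look-alike of the tote alone.

How it is judged:
On the way, in this order (a step that is already met when the one before it is completed fails the run):
1. the tote is home against the end stop of the bay (y of tote in the frame of bay_home above -0.005 m and z of tote in the frame of bay_home below 0.003 m), for 0.2 s.
2. the cap is bottomed out (value of joint thread below 0.08 rad), for 0.1 s.
At the end, for the whole second after the job is handed in: The cap stands still a quarter turn (1.57 rad, within 0.40) above bottomed out, with the fingers gripping it (more than 2 N, grasp point within 25 mm of cap_grip); the tote is home (within 8 mm of the end stop, down on the bay floor) and the bottle is upright and seated in it (within 4 mm) (value of joint thread between 1.17 and 1.97 rad and velocity of joint thread between -0.1 and 0.1 rad/s and contact force between the fingers and cap above 2 N and distance between the grasp point and cap_grip below 0.025 m and y of tote in the frame of bay_home above -0.008 m and z of tote in the frame of bay_home below 0.004 m and z of bottle in the frame of tote below 0.01 m and angle between bottle's own z axis and vertical below 0.1 rad); the arm keeps its last pose, push and grip.
It fails at once if the bottle is lifted out of its seat in the tote or tipped (z of bottle in the frame of tote above 0.02 m or angle between bottle's own z axis and vertical above 0.25 rad).
It fails at once if a bystander is disturbed (distance of any of tube_rack, spare_bottle, specimen_pot, test_cassette from where it was at the start of the episode above 0.02 m).
It also fails if it takes over 58 s, if anything falls off the work surface, if the arm or the gripper's body presses on something with over 40 N, if the wrist force passes 120 N, or if a joint passes its speed limit or range.

### The arm

A 7-joint arm with a two-finger parallel gripper is mounted at the origin on the work surface. World frame = base frame: x ahead of the robot, y to its left, z up, the work surface at z = 0. Lengths are in m, angles in rad, forces in N, time in s.
With the tool pointing down it reaches from about 0.425 to 0.925 m from the base axis. Payload 6.8 kg.
Tool frame: the origin (TCP) lies at the very end of the fingers, on their centre line; the grasp point (between the pads) lies 19 mm behind it; z points along the fingers, x is the direction in which the jaws open and shut, and the axes are right-handed (so a half turn about z gives the same grasp; the last joint's range is limited). The gripper opens to 85 mm and grips with 20 to 120 N. Pads are 22 mm wide; open, the fingers measure 114 mm over their backs; the gripper's body (76 mm by 85 mm) begins 54 mm behind the grasp point. The pads swing forward as they close: fully open they stand 13 mm farther back than shut.
Start: joints at [-1.333, 0.477, 0.022, 1.555, -0.011, 1.109, -0.083], TCP at [0.229, 0.635, 0.231] pointing down, gripper open.
Joint ranges: [-2.96, 2.96], [-0.34, 2.1], [-1.41, 1.46], [0.24, 2.44], [-1.37, 4.51], [0.17, 1.92], [-2.96, 2.96]. Speed limits (rad/s): [2.39, 2.39, 3.14, 3.14, 3.14, 3.14, 3.14].

### API

Orientations are given as a unit quaternion [w, x, y, z].
In Python, from station import get_obs, read_camera, calibration, hand_in, recognise, outline_of, place_of gives the robot as it stands.
- The arm moves only by the tool move_arm, never from a script. Its argument "steps" is a list of rows, each an object with "fingers": the finger opening in mm, from 0 to 85.4; "translation": the shift along the world's x, y, z in mm, a list of three; "turn": the turn about the world's z in rad. In form: [{"fingers": fingers, "translation": [dx, dy, dz], "turn": turn}, ...]. A call has 1 to 10 rows; each row shifts and turns the commanded pose from where the row before left it; what a row does not reach is not made up. A row lasts 1/8 s, in which the tool goes at most 62.5 mm and 10.7 degrees, less where a joint would pass 70% of its speed; a pose out of reach is approached as far as the arm can. A call with a gripper value outside its range is refused whole. The fingers move at their own pace and stop on an object; "newtons" is the grip in N (left out, the last holds). Time passes only in rows, so rows that do not move let the fingers close. It gives the time, the measured TCP pose, the force and the opening at its end, in the units of the state.
- get_obs(): the state, without advancing time (a new reading comes with each control period).
- read_camera(name): name is "side" or "top" or "wrist"; returns the picture (400x640x3 uint8, blue, green, red); there is no depth.
- calibration(name): a dict with "camera_matrix" (3x3 intrinsics, pixels), "k1" (the pictures are not rectified: a ray, as slopes to the right and down, at radius r is drawn at 1 + k1 r^2 times it, then the intrinsics apply), "rvec" (rotation vector, rad) and "tvec" (3), from world to camera coordinates, as OpenCV has them. Camera axes: x right, y down, z forward; pixel columns grow to the right and rows downward; lengths in m; the calibration is good to about 2 mm. A picture is of the moment at which its call begins: read the wrist's pose just before it. calibration takes no time and is no camera call; for the wrist camera it gives the pose at the moment of the call.
- hand_in(): hands the job in, once; it reports no verdict.
Trained networks look in the newest picture that a camera, given by its name, has taken for a name from the list of things; names that differ only in an ending like _2 or _b are one class to them, and where a whole thing is asked for, a point or a joint stands for the part that bears it (a point fixed in the world has none). Each returns a list of dicts, best first, with "conf" (0 to 1); they miss things now and then, are a little off and sometimes report something else, mostly with a low value. They report only what shows in the picture. A call takes as long as a camera call. They do not tell look-alikes from the thing itself.
- recognise(camera, name): "xy" ([column, row] in pixels, amid what is visible of it).
- outline_of(camera, name): "mask" (400x640 bool, what is visible of it) and "xy" ([column, row] in pixels, amid what is visible of it).
- place_of(camera, name): "xy" ([column, row] in pixels: a listed point, or the origin of a listed thing).
The state is a dict: "t": time; "q": joint angles; "joint_vel": joint speeds; "joint_torque": joint torques, N m; "eef_pos": TCP position; "tool_rot": TCP orientation; "contact_force": force on the tool from outside, world axes, zero at the start; "torque": the same for the moment, N m; "gripper_width": opening from 0.0 (shut) to 1.0 (fully open).
Only numpy, scipy, OpenCV 4.12 (cv2) and the standard library are available. Lean on these libraries where they do the work, as an engineer would, in place of code of your own. Each camera call takes 0.05 s, during which the arm holds its last target.

## Working session

There is one attempt and no reset: what is moved stays moved. The work goes in short steps, Python scripts to look and compute and a tool call to move; the robot and the scene stay as the last step left them, time stands still between calls to the robot, and variables do not carry over. Pictures are saved under pics/ and viewed, and the job is handed in when it is done.

Besides the shell and the picture viewer there is one more tool, called after "Emit:" as name([rows], argument=value, ...), one row to a line, values as JSON. move_arm: Moves the arm, as the interface text tells. Its arguments: {"type":"object","properties":{"steps":{"type":"array"},"newtons":{"type":"number"}},"required":["steps"]}

```bash
mkdir -p pics; ls; python3 - <<'E'
from station import *
import cv2,numpy as np
o=get_obs();print({k:np.round(v,3) for k,v in o.items()})
for c in ["side","top"]:
    im=read_camera(c);cv2.imwrite(f"pics/{c}0.png",im)
    cal=calibration(c);print(c,cal)
    for n in ["track","tote","bottle","cap","bay_home","cap_grip","spare_bottle","tube_rack","specimen_pot","test_cassette"]:
        try:print(n,[(np.round(d['xy'],1).tolist(),round(d['conf'],2)) for d in place_of(c,n)])
        except Exception as e:print(n,e)
print(get_obs()['t'])
E
```

```text
pics
{'t': np.float64(0.0), 'q': array([-1.333,  0.478,  0.022,  1.556, -0.012,  1.109, -0.083]), 'joint_vel': array([ 0.001,  0.001, -0.001, -0.   ,  0.002, -0.001,  0.002]), 'joint_torque': array([-0.0000e+00, -5.9647e+01,  1.6080e+00, -2.8119e+01,  1.2000e-02,
        1.0000e-02, -0.0000e+00]), 'eef_pos': array([0.229, 0.634, 0.23 ]), 'tool_rot': array([ 0.001,  0.818,  0.575, -0.001]), 'contact_force': array([0.302, 0.706, 0.066]), 'torque': array([-0.032,  0.006,  0.018]), 'gripper_width': np.float64(0.997)}
side {'camera_matrix': array([[410.00159109,   0.        , 316.32533456],
       [  0.        , 410.00159109, 199.94316199],
       [  0.        ,   0.        ,   1.        ]]), 'k1': 0.02647042996362269, 'rvec': array([ 2.11547822, -0.25471116,  0.12693329]), 'tvec': array([-0.55043202,  0.18524203,  1.01038794])}
track [([285.8, 209.6], 0.53)]
tote [([303.9, 258.5], 0.94), ([336.0, 374.8], 0.56)]
bottle [([230.5, 279.3], 0.93), ([303.1, 254.7], 0.76)]
cap [([223.6, 239.5], 0.84), ([306.6, 210.4], 0.62)]
bay_home [([287.4, 212.9], 0.83)]
cap_grip [([222.8, 232.2], 0.78), ([
[... 324 characters left out ...]
   [  0.        ,   0.        ,   1.        ]]), 'k1': -0.024158536453632314, 'rvec': array([ 2.10399882, -2.11498222,  0.23769415]), 'tvec': array([-0.02405254,  0.58671063,  1.34578603])}
track [([317.8, 229.5], 0.75)]
tote [([445.5, 229.8], 0.81), ([343.3, 221.3], 0.67), ([297.4, 141.1], 0.51)]
bottle [([329.0, 291.2], 0.91), ([337.3, 222.0], 0.68)]
cap [([337.2, 215.3], 0.88)]
bay_home [([262.0, 227.4], 0.78)]
cap_grip [([334.5, 286.6], 0.76), ([337.2, 213.5], 0.66)]
spare_bottle [([295.5, 138.0], 0.77), ([262.7, 227.3], 0.15)]
tube_rack [([357.9, 141.4], 0.88)]
specimen_pot [([242.5, 144.7], 0.62), ([317.3, 229.8], 0.4)]
test_cassette [([341.2, 215.3], 0.74), ([173.0, 261.1], 0.56)]
1.1
```

View pics/side0.png

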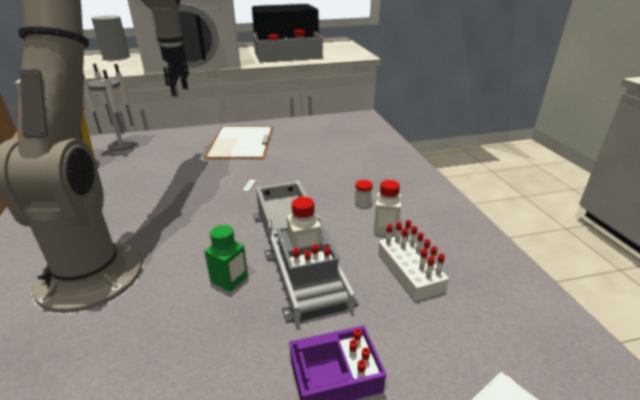

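View pics/top0.png

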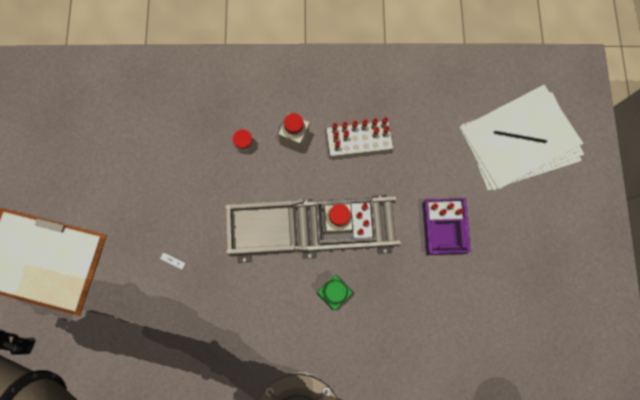

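```bash
cat > h.py <<'E'
from station import *
import cv2,numpy as np
def cam(c,cal=None):
    cal=cal or calibration(c)
    return cal['camera_matrix'],np.array([cal['k1'],0,0,0,0.]),np.array(cal['rvec'],float),np.array(cal['tvec'],float)
# r(1+k1 r^2) with small k1 = opencv k1 model
def bp(c,px,z,cal=None):
    K,D,r,t=cam(c,cal); u=cv2.undistortPoints(np.array([[px]],float),K,D)[0,0]
    R=cv2.Rodrigues(r)[0]; d=R.T@np.array([u[0],u[1],1]); o=-R.T@t
    return o+d*(z-o[2])/d[2]
def pj(c,P,cal=None):
    K,D,r,t=cam(c,cal); return cv2.projectPoints(np.array(P,float).reshape(-1,3),r,t,K,D)[0][:,0]
E
python3 - <<'E'
from h import *
im=cv2.imread('pics/top0.png');cr=im[180:275,215:410];cv2.imwrite('pics/top0c.png',cv2.resize(cr,None,fx=4,fy=4,interpolation=cv2.INTER_CUBIC))
im=cv2.imread('pics/side0.png');cr=im[170:330,240:370];cv2.imwrite('pics/side0c.png',cv2.resize(cr,None,fx=3.7,fy=3.7,interpolation=cv2.INTER_CUBIC))
for c,p,z in [('top',(340,215.5),.19),('side',(303,203),.18),('top',(262,227.4),.0435),('side',(287.4,212.9),.0435),('top',(317.8,229.5),0),('side',(285.8,209.6),0),('top',(343.3,221.3),.045),('side',(303.9,258.5),.045)]: print(c,p,bp(c,p,z).round(4))
for n in ['cap','track','tote']:
  for c in ['top','side']:
    for d in outline_of(c,n):
      m=d['mask'].astype(np.uint8); print(n,c,round(d['conf'],2),cv2.boundingRect(m),m.sum(),cv2.minAreaRect(cv2.findNonZero(m)))
E
```

```text
top (340, 215.5) [ 0.5094 -0.1081  0.19  ]
side (303, 203) [ 0.5165 -0.0826  0.18  ]
top (262, 227.4) [0.5041 0.0946 0.0435]
side (287.4, 212.9) [0.5036 0.0891 0.0435]
top (317.8, 229.5) [ 0.5043 -0.0587  0.    ]
side (285.8, 209.6) [0.5113 0.1731 0.    ]
top (343.3, 221.3) [ 0.5196 -0.1274  0.045 ]
side (303.9, 258.5) [ 0.5076 -0.1177  0.045 ]
cap top 0.73 (329, 205, 21, 22) 358 ((339.0, 215.5), (21.0, 20.0), 90.0)
cap top 0.63 (325, 281, 21, 21) 359 ((335.0, 291.0), (20.0, 20.0), 90.0)
cap side 0.91 (210, 224, 25, 24) 493 ((222.0, 235.5), (23.0, 24.0), 90.0)
cap side 0.68 (293, 196, 24, 22) 434 ((304.5, 206.5), (21.0, 23.0), 90.0)
track top 0.85 (225, 195, 175, 68) 5997 ((311.4488220214844, 228.75921630859375), (58.8054084777832, 173.2878875732422), 86.51068115234375)
track side 0.95 (254, 181, 104, 144) 4704 ((301.9432373046875, 249.4405517578125), (146.52828979492188, 74.33021545410156), 72.89727020263672)
track side 0.36 (374, 179, 28, 55) 1148 ((388.2030334472656, 206.1573486328125), (25.93392562866211, 54.717735290527344), 4.085616588592529)
tote top 0.84 (422, 198, 48, 57) 2455 ((445.9999694824219, 225.99998474121094), (56.71265411376953, 45.028133392333984), 85.91438293457031)
tote top 0.74 (316, 199, 60, 46) 1636 ((345.30517578125, 221.18792724609375), (43.51301956176758, 57.782474517822266), 86.633544921875)
tote side 0.79 (290, 326, 97, 74) 5746 ((338.1572570800781, 366.83526611328125), (71.81724548339844, 91.2335433959961), 78.36637115478516)
tote side 0.65 (277, 223, 63, 64) 2367 ((308.6153869628906, 252.576904296875), (60.99211883544922, 57.8542594909668), 78.69007110595703)
```

View pics/top0c.png

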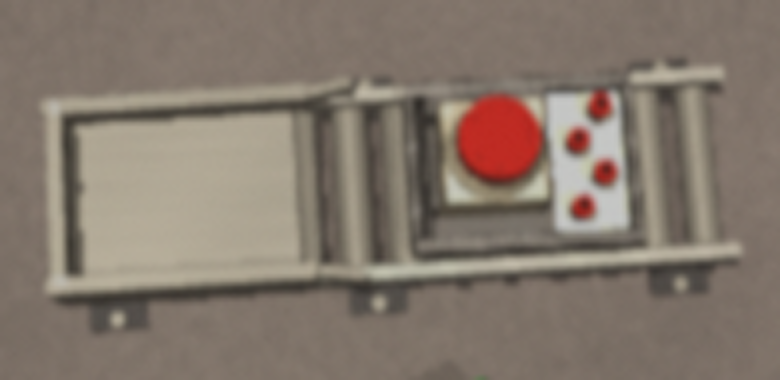

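View pics/side0c.png

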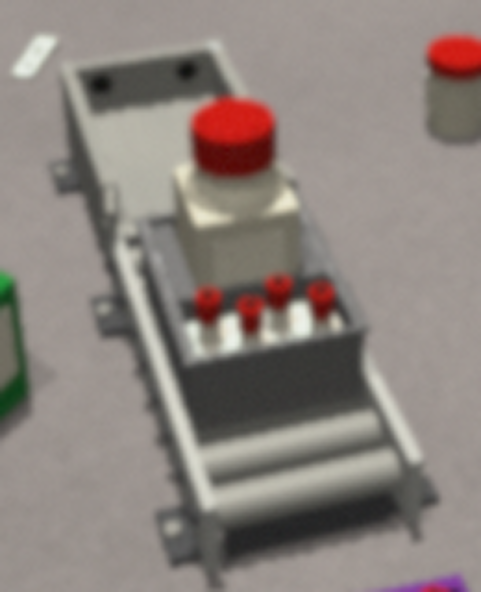

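```bash
python3 - <<'E'
from h import *
f=lambda a,b:(215+a/4-.4,180+b/4-.4)
def P(n,a,b,z): 
    p=bp('top',f(a,b),z); print(n,p.round(4)); return p
P('stopFL',45,105,.085);P('stopNL',50,292,.085)
P('stopface F',65,117,.085);P('stopface N',68,278,.085)
P('railFend',722,73,.056);P('railNend',740,250,.056)
a=P('railN in corner',372,270,.056)
P('railF kink',362,92,.056)
P('cap top',498,138,.187)
P('tote rear near',640,242,.1);P('tote rear far',630,90,.1);P('tote front near',418,248,.1)
g=lambda a,b:(240+a/3.7-.4,170+b/3.7-.4)
def S(n,a,b,z): print('S',n,bp('side',g(a,b),z).round(4))
S('tote rear near top',185,362,.1);S('tote rear far top',365,330,.1)
S('stop far',215,45,.085);S('stop near',65,68,.085);S('cap top',232,115,.187);S('rail N end',205,505,.056);S('railFend',415,460,.056)
E
```

```text
stopFL [0.5561 0.1886 0.085 ]
stopNL [0.4312 0.1819 0.085 ]
stopface F [0.5479 0.175  0.085 ]
stopface N [0.4404 0.1703 0.085 ]
railFend [ 0.5822 -0.27    0.056 ]
railNend [ 0.4602 -0.277   0.056 ]
railN in corner [ 0.4481 -0.0292  0.056 ]
railF kink [ 0.57   -0.0232  0.056 ]
cap top [ 0.5135 -0.1061  0.187 ]
tote rear near [ 0.4602 -0.2036  0.1   ]
tote rear far [ 0.5614 -0.2004  0.1   ]
tote front near [ 0.4571 -0.0589  0.1   ]
S tote rear near top [ 0.4598 -0.2034  0.1   ]
S tote rear far top [ 0.5684 -0.2014  0.1   ]
S stop far [0.5537 0.1849 0.085 ]
S stop near [0.432  0.1781 0.085 ]
S cap top [ 0.5149 -0.0833  0.187 ]
S rail N end [ 0.4565 -0.2729  0.056 ]
S railFend [ 0.5798 -0.2682  0.056 ]
```

Candidates. Totes: grey in the track (top 343,221 / side 304,258) and purple at (445,230); the grey one fits. Bottles: the red-capped one in the grey tote (top 340,216), the green one (335,292) and the spare beyond the track (294,125); the one in the tote fits, and the crops confirm it. The bay is on the left in the top view, which is +y. The track's yaw is about 0.06 rad, and about 225 mm of push is needed.

Emit:
move_arm([
  {"fingers": 30,"translation": [32,-43,6],"turn": -0.117},
  {"fingers": 30,"translation": [32,-43,6],"turn": -0.117},
  {"fingers": 30,"translation": [32,-43,6],"turn": -0.117},
  {"fingers": 30,"translation": [32,-43,6],"turn": -0.117},
  {"fingers": 30,"translation": [32,-43,6],"turn": -0.117},
  {"fingers": 30,"translation": [32,-43,6],"turn": -0.117},
  {"fingers": 30,"translation": [32,-43,6],"turn": -0.117},
  {"fingers": 30,"translation": [32,-43,6],"turn": -0.117},
  {"fingers": 30,"translation": [32,-43,6],"turn": -0.117},
  {"fingers": 30,"translation": [32,-43,6],"turn": -0.117},
], newtons=30)

```text
t: 2.65
eef_pos: [0.5496, 0.2037, 0.2918]
tool_rot: [-0.0, 1.0, 0.026, 0.0]
contact_force: [0.0, 0.4, -0.2]
gripper_width: 0.349
```

Emit:
move_arm([
  {"fingers": 30,"translation": [-4,-56,0],"turn": 0},
  {"fingers": 30,"translation": [-4,-56,0],"turn": 0},
  {"fingers": 30,"translation": [-4,-56,0],"turn": 0},
  {"fingers": 30,"translation": [-4,-56,0],"turn": 0},
  {"fingers": 30,"translation": [-4,-56,0],"turn": 0},
  {"fingers": 30,"translation": [-4,-56,0],"turn": 0},
  {"fingers": 30,"translation": [-4,-56,0],"turn": 0},
  {"fingers": 30,"translation": [-4,-56,0],"turn": 0},
  {"fingers": 30,"translation": [0,0,0],"turn": 0},
])

```text
t: 3.78
eef_pos: [0.5149, -0.2485, 0.2918]
tool_rot: [0.001, 1.0, 0.023, 0.0]
contact_force: [0.8, 0.1, -0.4]
gripper_width: 0.352
```

Emit:
move_arm([
  {"fingers": 30,"translation": [0,0,-55],"turn": 0.01},
  {"fingers": 30,"translation": [0,0,-55],"turn": 0},
  {"fingers": 30,"translation": [0,0,-55],"turn": 0},
  {"fingers": 30,"translation": [0,0,-55],"turn": 0},
  {"fingers": 30,"translation": [0,0,0],"turn": 0},
])

```text
t: 4.4
eef_pos: [0.5142, -0.2405, 0.068]
tool_rot: [-0.002, 0.999, 0.033, -0.004]
contact_force: [-0.6, -0.4, 0.3]
gripper_width: 0.348
```

```bash
python3 - <<'E'
from h import *
for c in ('side','top'):
    im=read_camera(c)
    b=(240,170,380,330) if c=='side' else (215,170,440,290)
    cv2.imwrite(f'pics/{c}1.png',cv2.resize(im[b[1]:b[3],b[0]:b[2]],None,fx=3.5,fy=3.5,interpolation=cv2.INTER_CUBIC))
o=get_obs();print(o['eef_pos'],o['contact_force'])
E
```

```text
[ 0.51759679 -0.24289695  0.07253838] [ 0.5679184 -0.5907391 -0.0147843]
```

View pics/side1.png

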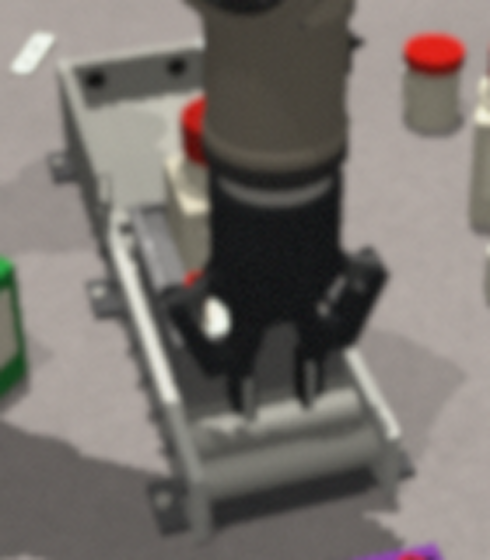

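View pics/top1.png

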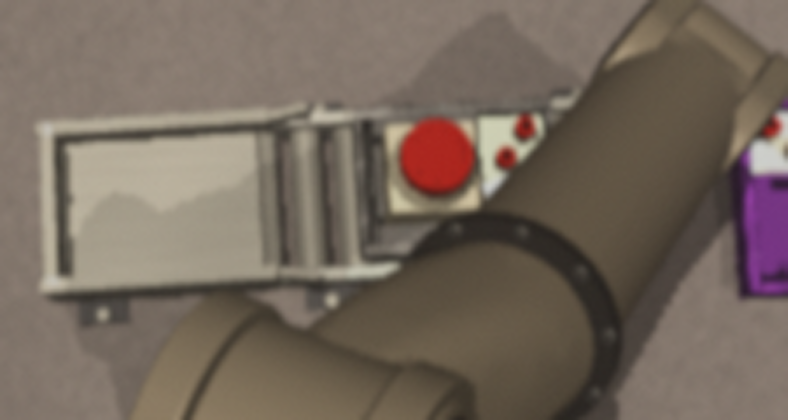

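The fingers are centred behind the grey tote's rear wall (side crop 280,390), inside the rails. I'll start pushing.

Emit:
move_arm([
  {"fingers": 30,"translation": [-0.5,8,0],"turn": 0},
  {"fingers": 30,"translation": [-0.5,8,0],"turn": 0},
  {"fingers": 30,"translation": [-0.5,8,0],"turn": 0},
  {"fingers": 30,"translation": [-0.5,8,0],"turn": 0},
  {"fingers": 30,"translation": [-0.5,10,0],"turn": 0},
  {"fingers": 30,"translation": [-0.6,10,0],"turn": 0},
  {"fingers": 30,"translation": [-0.6,10,0],"turn": 0},
  {"fingers": 30,"translation": [-0.6,10,0],"turn": 0},
  {"fingers": 30,"translation": [-0.6,10,0],"turn": 0},
  {"fingers": 30,"translation": [-0.6,10,0],"turn": 0},
])

```text
t: 5.75
eef_pos: [0.5113, -0.1502, 0.0713]
tool_rot: [-0.0, 0.999, 0.033, 0.0]
contact_force: [0.7, -1.3, 0.8]
gripper_width: 0.356
```

Emit:
move_arm([
  {"fingers": 30,"translation": [-0.6,10,0],"turn": 0},
  {"fingers": 30,"translation": [-0.6,10,0],"turn": 0},
  {"fingers": 30,"translation": [-0.6,10,0],"turn": 0},
  {"fingers": 30,"translation": [-0.6,10,0],"turn": 0},
  {"fingers": 30,"translation": [-0.6,10,0],"turn": 0},
])

```text
t: 6.38
eef_pos: [0.5079, -0.1001, 0.0712]
tool_rot: [-0.0, 0.999, 0.033, -0.0]
contact_force: [-0.6, -1.7, 0.3]
gripper_width: 0.351
```

```bash
python3 - <<'E'
from h import *
for c in ('side','top'):
    im=read_camera(c)
    b=(240,150,380,330) if c=='side' else (215,170,440,290)
    cv2.imwrite(f'pics/{c}2.png',cv2.resize(im[b[1]:b[3],b[0]:b[2]],None,fx=3.3,fy=3.3,interpolation=cv2.INTER_CUBIC))
o=get_obs();print(o['t'],o['eef_pos'],o['contact_force'])
E
```

```text
6.475 [ 0.50788806 -0.09916212  0.07101782] [ 0.42730395  0.40024396 -0.0356105 ]
```

View pics/side2.png

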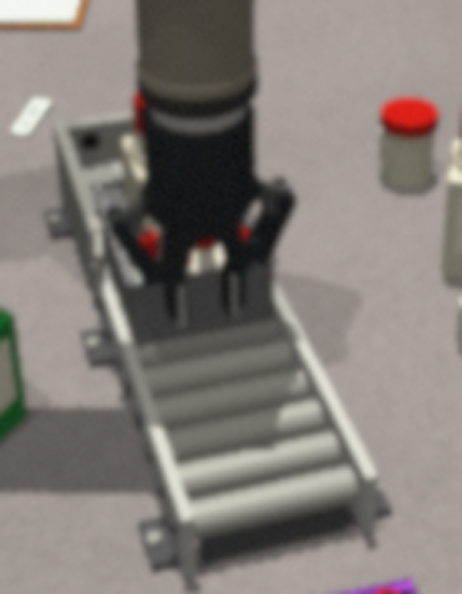

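View pics/top2.png

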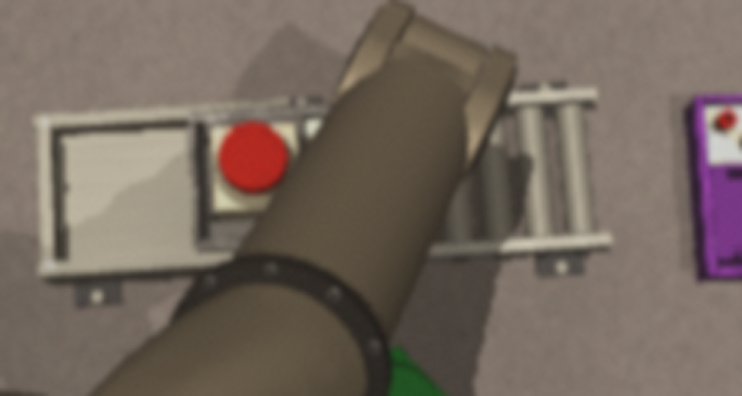

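The tote is moving straight and entering the bay, its front edge at top crop 207 and the stop at 58, so about 105 mm to go.

Emit:
move_arm([
  {"fingers": 30,"translation": [-0.6,10,0],"turn": 0},
  {"fingers": 30,"translation": [-0.6,10,0],"turn": 0},
  {"fingers": 30,"translation": [-0.6,10,0],"turn": 0},
  {"fingers": 30,"translation": [-0.6,10,0],"turn": 0},
  {"fingers": 30,"translation": [-0.6,10,0],"turn": 0},
  {"fingers": 30,"translation": [-0.6,10,0],"turn": 0},
  {"fingers": 30,"translation": [-0.6,10,0],"turn": 0},
  {"fingers": 30,"translation": [-0.6,10,0],"turn": 0},
])

```text
t: 7.48
eef_pos: [0.5033, -0.0202, 0.0713]
tool_rot: [-0.0, 0.999, 0.033, -0.0]
contact_force: [0.6, -3.6, -0.4]
gripper_width: 0.352
```

Emit:
move_arm([
  {"fingers": 30,"translation": [-0.3,5,0],"turn": 0},
  {"fingers": 30,"translation": [-0.3,5,0],"turn": 0},
  {"fingers": 30,"translation": [-0.2,4,0],"turn": 0},
])

```text
t: 7.85
eef_pos: [0.5026, -0.0068, 0.0713]
tool_rot: [0.0, 0.999, 0.032, -0.0]
contact_force: [-0.0, -3.3, -1.3]
gripper_width: 0.346
```

Emit:
move_arm([
  {"fingers": 30,"translation": [-0.2,4,0],"turn": 0},
  {"fingers": 30,"translation": [-0.2,4,0],"turn": 0},
  {"fingers": 30,"translation": [-0.2,3,0],"turn": 0},
])

```text
t: 8.22
eef_pos: [0.5021, 0.0043, 0.0713]
tool_rot: [-0.0, 0.999, 0.032, 0.0]
contact_force: [0.4, -3.6, -3.1]
gripper_width: 0.349
```

Emit:
move_arm([
  {"fingers": 30,"translation": [-0.2,3,0],"turn": 0},
  {"fingers": 30,"translation": [-0.2,3,0],"turn": 0},
])

```text
t: 8.48
eef_pos: [0.5016, 0.0102, 0.0713]
tool_rot: [0.0, 0.999, 0.032, -0.0]
contact_force: [0.9, -3.6, -2.2]
gripper_width: 0.356
```

Emit:
move_arm([
  {"fingers": 30,"translation": [-0.1,2,0],"turn": 0},
  {"fingers": 30,"translation": [-0.1,2,0],"turn": 0},
])

```text
t: 8.72
eef_pos: [0.5014, 0.0141, 0.0713]
tool_rot: [0.0, 0.999, 0.032, -0.0]
contact_force: [-0.2, -2.5, -1.8]
gripper_width: 0.351
```

Emit:
move_arm([
  {"fingers": 30,"translation": [-0.1,2,0],"turn": 0},
  {"fingers": 30,"translation": [-0.1,2,0],"turn": 0},
])

```text
t: 8.98
eef_pos: [0.5008, 0.0155, 0.0713]
tool_rot: [0.001, 1.0, 0.031, -0.0]
contact_force: [-2.2, -13.9, 0.8]
gripper_width: 0.349
```

```bash
python3 - <<'E'
from h import *
for c in ('side','top'):
    im=read_camera(c)
    b=(240,150,380,330) if c=='side' else (215,170,440,290)
    cv2.imwrite(f'pics/{c}3.png',cv2.resize(im[b[1]:b[3],b[0]:b[2]],None,fx=3.3,fy=3.3,interpolation=cv2.INTER_CUBIC))
o=get_obs();print(o['t'],o['eef_pos'],o['contact_force'])
E
```

```text
9.075 [0.50077422 0.0154466  0.07133246] [ -0.58753771 -10.70914758  -0.39997271]
```

View pics/top3.png

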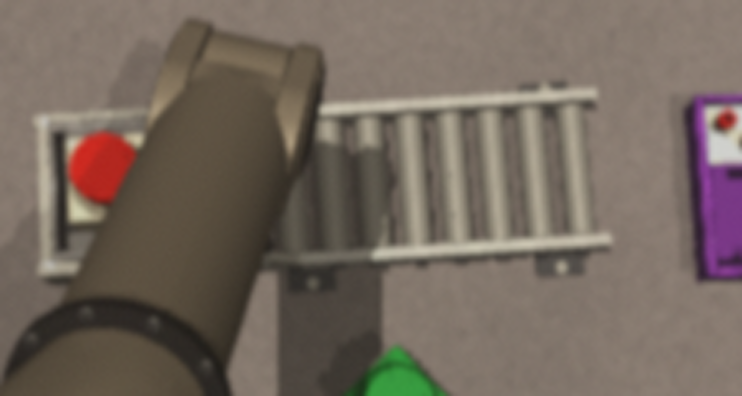

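The force jumped to 11–14 N as the tote met the stop. I'll press once more and hold.

Emit:
move_arm([
  {"fingers": 30,"translation": [-0.1,2,0],"turn": 0},
  {"fingers": 30,"translation": [0,0,0],"turn": 0},
  {"fingers": 30,"translation": [0,0,0],"turn": 0},
])

```text
t: 9.45
eef_pos: [0.5004, 0.0156, 0.0713]
tool_rot: [0.002, 1.0, 0.03, -0.0]
contact_force: [-1.7, -14.9, 1.9]
gripper_width: 0.345
```

Emit:
move_arm([
  {"fingers": 30,"translation": [0,-15,0],"turn": 0},
  {"fingers": 30,"translation": [1,-25,0],"turn": 0},
  {"fingers": 30,"translation": [0,-30,40],"turn": 0},
  {"fingers": 60,"translation": [0,-20,55],"turn": 0},
  {"fingers": 85,"translation": [0,0,55],"turn": 0},
  {"fingers": 85,"translation": [0,0,55],"turn": 0},
  {"fingers": 85,"translation": [0,-40,20],"turn": 0},
  {"fingers": 85,"translation": [0,-40,0],"turn": 0},
])

```text
t: 10.45
eef_pos: [0.5038, -0.1499, 0.2989]
tool_rot: [-0.001, 0.999, 0.034, 0.003]
contact_force: [0.3, 0.2, -0.7]
gripper_width: 0.992
```

```bash
python3 - <<'E'
from h import *
for c in ('side','top'):
    im=read_camera(c)
    b=(240,150,380,330) if c=='side' else (215,170,440,290)
    cv2.imwrite(f'pics/{c}4.png',cv2.resize(im[b[1]:b[3],b[0]:b[2]],None,fx=3.3,fy=3.3,interpolation=cv2.INTER_CUBIC))
    for n in ('cap','cap_grip','tote','bottle'):
        print(c,n,[(np.round(d['xy'],1).tolist(),round(d['conf'],2)) for d in place_of(c,n)])
    for d in outline_of(c,'cap'):
        m=d['mask'].astype(np.uint8); M=cv2.moments(m,True); print('outl',c,d['conf'],M['m10']/M['m00'],M['m01']/M['m00'],cv2.boundingRect(m))
o=get_obs();print(o['t'],o['eef_pos'],o['tool_rot'],o['q'])
E
```

```text
side cap [([221.4, 241.4], 0.84), ([281.0, 165.1], 0.75)]
side cap_grip [([223.5, 234.0], 0.8), ([282.7, 162.1], 0.71)]
side tote [([286.0, 211.3], 0.77), ([333.1, 376.9], 0.73)]
side bottle [([283.1, 205.9], 0.9), ([227.9, 278.5], 0.56)]
outl side 0.87 222.19402985074626 234.95735607675905 (210, 224, 25, 23)
outl side 0.46 282.0060606060606 163.9151515151515 (271, 155, 20, 17)
top cap [([246.5, 220.1], 0.88)]
top cap_grip [([245.1, 221.3], 0.85)]
top tote [([260.1, 227.7], 0.98), ([441.7, 225.0], 0.68)]
top bottle [([252.4, 229.0], 0.77)]
outl top 0.93 246.07310704960835 221.5065274151436 (235, 211, 23, 22)
outl top 0.29 242.88372093023256 141.41602067183462 (233, 130, 20, 24)
11.05 [ 0.50228314 -0.14930395  0.29621939] [-9.53315615e-05  9.99453998e-01  3.30407176e-02 -8.75983098e-05] [-0.49506077  0.19500024  0.77878826  1.87172451 -0.15086298  1.13481819
  0.40439614]
```

View pics/top4.png

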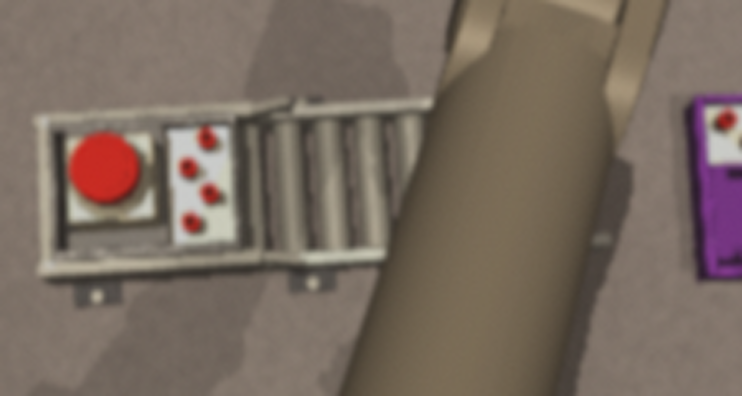

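View pics/side4.png

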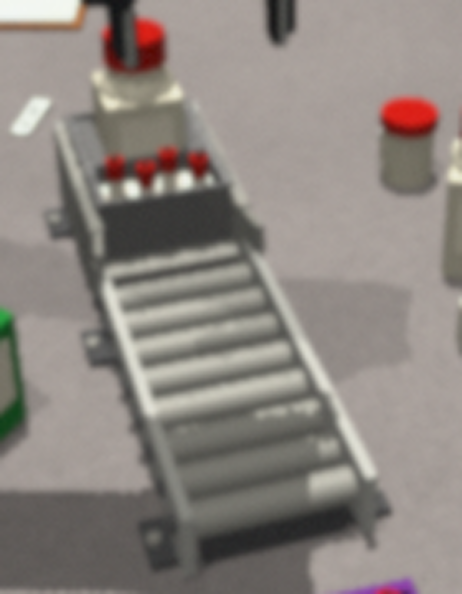

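```bash
python3 - <<'E'
from h import *
for c,p,z in [('top',(246.07,221.5),.192),('top',(246.2,220.6),.196),('top',(245.1,221.3),.185),('side',(282.7,162.1),.185),('side',(282.,163.9),.185)]: print(c,p,bp(c,p,z).round(4))
E
```

```text
top (246.07, 221.5) [0.4953 0.1219 0.192 ]
top (246.2, 220.6) [0.4968 0.1212 0.196 ]
top (245.1, 221.3) [0.497  0.1251 0.185 ]
side (282.7, 162.1) [0.5041 0.1265 0.185 ]
side (282.0, 163.9) [0.5005 0.1164 0.185 ]
```

Emit:
move_arm([
  {"fingers": 85,"translation": [-0.5,27,0],"turn": 0.17},
  {"fingers": 85,"translation": [-0.5,27,0],"turn": 0.17},
  {"fingers": 85,"translation": [-0.5,27,0],"turn": 0.17},
  {"fingers": 85,"translation": [-0.5,27,0],"turn": 0.17},
  {"fingers": 85,"translation": [-0.5,27,0],"turn": 0.17},
  {"fingers": 85,"translation": [-0.5,27,0],"turn": 0.17},
  {"fingers": 85,"translation": [-0.5,27,0],"turn": 0.17},
  {"fingers": 85,"translation": [-0.5,27,0],"turn": 0.17},
  {"fingers": 85,"translation": [-0.5,27,0],"turn": 0.17},
  {"fingers": 85,"translation": [-0.5,28,0],"turn": 0.17},
])

```text
t: 12.3
eef_pos: [0.4971, 0.1221, 0.2963]
tool_rot: [-0.0, 0.633, 0.774, 0.0]
contact_force: [0.7, 0.3, -0.2]
gripper_width: 0.994
```

```bash
python3 - <<'E'
from h import *
o=get_obs();cal=calibration('wrist');im=read_camera('wrist')
cv2.imwrite('pics/w5.png',im);print(o['eef_pos'],o['tool_rot'],o['q'].round(2))
for d in outline_of('wrist','cap'):
    m=d['mask'].astype(np.uint8);M=cv2.moments(m,True);p=(M['m10']/M['m00'],M['m01']/M['m00']);print(d['conf'],p,cv2.boundingRect(m),bp('wrist',p,.196,cal))
for d in place_of('wrist','cap_grip'): print(d['xy'],d['conf'],bp('wrist',d['xy'],.185,cal))
E
```

```text
[0.49706353 0.12209076 0.29633262] [-1.07531488e-05  6.32993596e-01  7.74157028e-01  6.10553833e-05] [-0.72  0.14  0.4   1.88 -0.06  1.13  1.48]
0.74 (321.7050283286119, 197.4844192634561) (293, 167, 58, 61) [0.49401209 0.12345468 0.196     ]
0.62 (163.7416282038692, 138.80830796425414) (26, 70, 358, 158) [ 0.46976591 -0.0166337   0.196     ]
[323.2, 199.4] 0.62 [0.49900284 0.1259124  0.185     ]
```

View pics/w5.png

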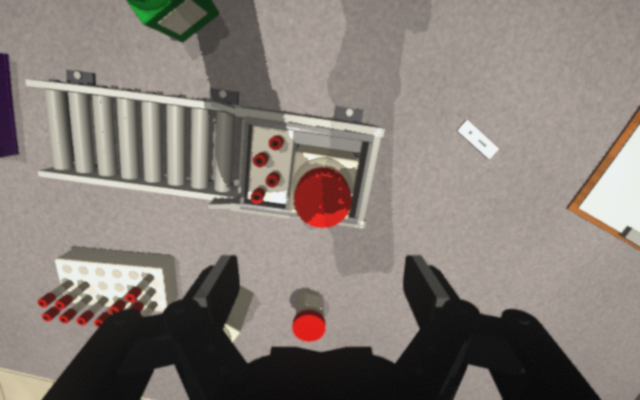

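The wrist view shows the cap centred between the jaws (322,197) and the tote in the bay. I'll descend to cap_grip.

Emit:
move_arm([
  {"fingers": 85,"translation": [-1,1,-40],"turn": 0},
  {"fingers": 85,"translation": [0,0,-40],"turn": 0},
  {"fingers": 85,"translation": [0,0,-25],"turn": 0},
  {"fingers": 85,"translation": [0,0,-15],"turn": 0},
  {"fingers": 85,"translation": [0,0,-10],"turn": 0},
  {"fingers": 85,"translation": [0,0,0],"turn": 0},
])

```text
t: 13.2
eef_pos: [0.4963, 0.1218, 0.1663]
tool_rot: [-0.0, 0.636, 0.772, -0.0]
contact_force: [-0.3, 0.3, 1.2]
gripper_width: 0.994
```

```bash
python3 - <<'E'
from h import *
o=get_obs();cal=calibration('wrist');im=read_camera('wrist')
cv2.imwrite('pics/w6.png',im);print(o['eef_pos'],o['contact_force'])
im=read_camera('side');cv2.imwrite('pics/side6.png',cv2.resize(im[120:240,230:360],None,fx=4.5,fy=4.5,interpolation=cv2.INTER_CUBIC))
E
```

```text
[0.49626937 0.12177562 0.16626761] [-0.31274245  0.26258893  1.18983467]
```

View pics/w6.png

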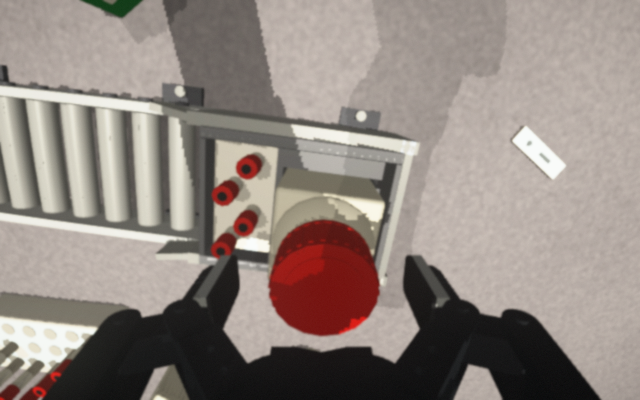

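View pics/side6.png

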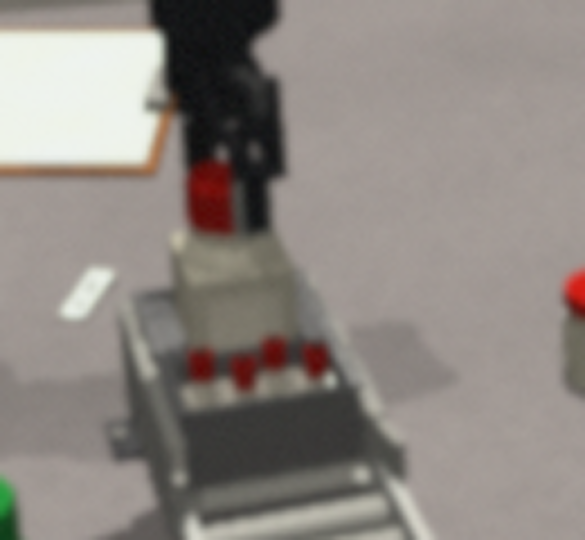

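```bash
python3 - <<'E'
from h import *
P=[(0.504,.081,.18),(0.496,.122,.181),(0.496,.122,.196),(.496,.122,.17)]
q=pj('side',P);print(q,(q-[230,120])*4.5)
r=cv2.Rodrigues(calibration('side')['rvec'])[0];print(-r.T@calibration('side')['tvec'])
cal=calibration('wrist');print(pj('wrist',[(0.496,.122,.196)],cal)); r=cv2.Rodrigues(cal['rvec'])[0];print(-r.T@cal['tvec'],r)
im=cv2.imread('pics/w6.png');h=cv2.cvtColor(im,cv2.COLOR_BGR2HSV);m=((h[...,0]<6)|(h[...,0]>174))&(h[...,1]>180)&(h[...,2]>120)
m[:,:260]=0
pts=cv2.findNonZero(m.astype(np.uint8));print(cv2.boundingRect(pts),cv2.minEnclosingCircle(pts))
for p in [(324.5,288)]:print(bp('wrist',p,.196,cal))
E
```

```text
[[285.59190568 171.37163905]
 [280.08166827 164.49989312]
 [279.76029087 159.50650809]
 [280.31423937 168.11604444]] [[250.16357557 231.17237572]
 [225.36750723 200.24951903]
 [223.9213089  177.7792864 ]
 [226.41407715 216.52219998]]
[ 0.3664428  -0.86802895  0.68587114]
[[318.35831065 286.89921064]]
[0.41723008 0.10765786 0.30996863] [[-1.93203220e-01  9.81158750e-01  1.53892790e-04]
 [ 9.30901762e-01  1.83257391e-01  3.15972527e-01]
 [ 3.09991007e-01  6.11901688e-02 -9.48768327e-01]]
(270, 221, 108, 114) ((324.188232421875, 278.01287841796875), 57.34536361694336)
[0.49604167 0.1249024  0.196     ]
```

Everything agrees within 3 mm. I'll shift 2 mm in y and close on the cap.

Emit:
move_arm([
  {"fingers": 85,"translation": [0,2,0],"turn": 0},
  {"fingers": 45,"translation": [0,0,0],"turn": 0},
  {"fingers": 45,"translation": [0,0,0],"turn": 0},
  {"fingers": 45,"translation": [0,0,0],"turn": 0},
  {"fingers": 45,"translation": [0,0,0],"turn": 0},
  {"fingers": 45,"translation": [0,0,0],"turn": 0},
], newtons=35)

```text
t: 14.05
eef_pos: [0.4964, 0.1239, 0.1666]
tool_rot: [0.0, 0.635, 0.772, 0.0]
contact_force: [-0.6, -2.2, 4.6]
gripper_width: 0.581
```

```bash
python3 - <<'E'
from h import *
o=get_obs();im=read_camera('wrist')
cv2.imwrite('pics/w7.png',im);print(o['eef_pos'],o['contact_force'],o['torque'],o['gripper_width'])
im=read_camera('side');cv2.imwrite('pics/side7.png',cv2.resize(im[120:240,230:360],None,fx=4.5,fy=4.5,interpolation=cv2.INTER_CUBIC))
E
```

```text
[0.49642059 0.1238549  0.16657335] [-0.55250035 -2.24530941  4.56352019] [-0.3010777   0.06628979  0.02902853] 0.5810766164151692
```

View pics/w7.png

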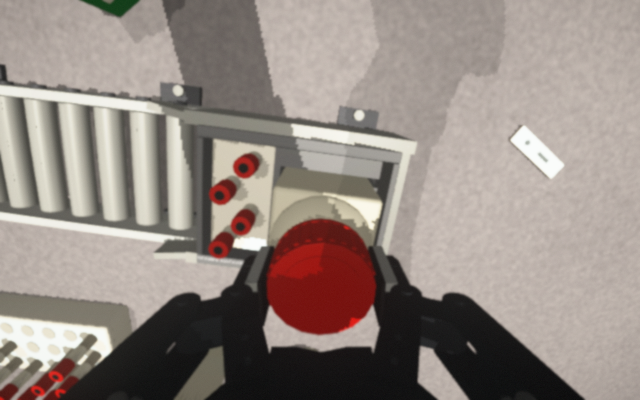

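View pics/side7.png

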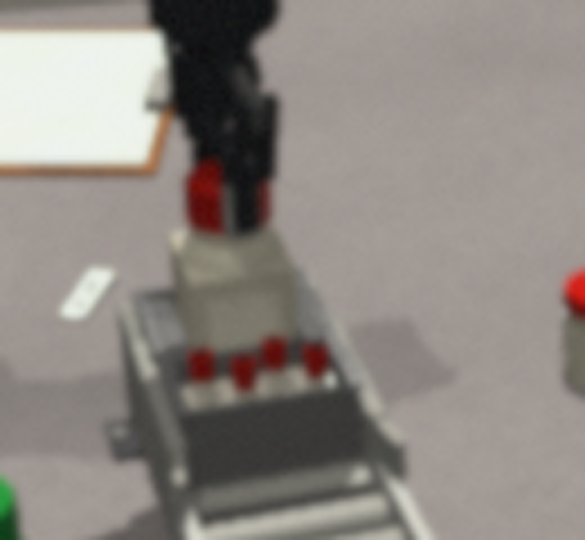

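Emit:
move_arm([
  {"fingers": 45,"translation": [0,0,-0.1],"turn": -0.17},
  {"fingers": 45,"translation": [0,0,-0.1],"turn": -0.17},
  {"fingers": 45,"translation": [0,0,-0.1],"turn": -0.17},
  {"fingers": 45,"translation": [0,0,-0.1],"turn": -0.17},
  {"fingers": 45,"translation": [0,0,-0.1],"turn": -0.17},
  {"fingers": 45,"translation": [0,0,-0.1],"turn": -0.17},
  {"fingers": 45,"translation": [0,0,-0.1],"turn": -0.17},
  {"fingers": 45,"translation": [0,0,-0.1],"turn": -0.17},
  {"fingers": 45,"translation": [0,0,-0.1],"turn": -0.17},
  {"fingers": 45,"translation": [0,0,-0.1],"turn": -0.17},
])

```text
t: 15.4
eef_pos: [0.4972, 0.1249, 0.1656]
tool_rot: [-0.0, 1.0, 0.03, 0.001]
contact_force: [2.1, 0.3, 0.6]
gripper_width: 0.586
```

```bash
cat > s.py <<'E'
from h import *
o=get_obs();r=o['tool_rot'];print(o['t'],o['eef_pos'].round(4),'yaw',round(2*np.arctan2(r[2],r[1]),3),o['contact_force'].round(1),'tq',o['torque'].round(3),round(o['gripper_width'],3),o['q'].round(2))
E
python3 s.py
```

```text
15.4 [0.4972 0.1249 0.1656] yaw 0.06 [2.1 0.3 0.6] tq [ 0.111 -0.612  0.042] 0.586 [-0.98  0.36  0.76  2.04 -0.33  0.86  0.03]
```

Emit:
move_arm([
  {"fingers": 45,"translation": [0,0,-0.1],"turn": -0.15},
  {"fingers": 45,"translation": [0,0,-0.1],"turn": -0.15},
])

```text
t: 15.65
eef_pos: [0.4975, 0.1249, 0.1654]
tool_rot: [-0.0, 0.993, -0.119, 0.001]
contact_force: [2.5, 0.3, 0.4]
gripper_width: 0.583
```

```bash
python3 s.py
```

```text
15.65 [0.4975 0.1249 0.1654] yaw -0.239 [2.5 0.3 0.4] tq [ 0.052 -0.753  0.085] 0.583 [-1.04  0.38  0.84  2.05 -0.37  0.86 -0.23]
```

Emit:
move_arm([
  {"fingers": 45,"translation": [0,0,-0.1],"turn": -0.15},
  {"fingers": 45,"translation": [0,0,-0.1],"turn": -0.15},
])

```text
t: 15.9
eef_pos: [0.4977, 0.1247, 0.1653]
tool_rot: [-0.001, 0.964, -0.266, 0.002]
contact_force: [3.9, -0.1, -0.2]
gripper_width: 0.587
```

```bash
python3 s.py
```

```text
15.9 [0.4977 0.1247 0.1653] yaw -0.539 [ 3.9 -0.1 -0.2] tq [-0.065 -0.797  0.071] 0.587 [-1.09  0.41  0.92  2.05 -0.43  0.88 -0.47]
```

Emit:
move_arm([
  {"fingers": 45,"translation": [0,0,-0.1],"turn": -0.1},
  {"fingers": 45,"translation": [0,0,-0.1],"turn": -0.1},
])

```text
t: 16.15
eef_pos: [0.4978, 0.1246, 0.1651]
tool_rot: [-0.001, 0.933, -0.36, 0.002]
contact_force: [2.5, -1.3, 1.0]
gripper_width: 0.587
```

```bash
python3 s.py
```

```text
16.15 [0.4978 0.1246 0.1651] yaw -0.738 [ 2.5 -1.3  1. ] tq [-0.193 -0.798  0.078] 0.587 [-1.12  0.43  0.97  2.05 -0.46  0.89 -0.63]
```

Emit:
move_arm([
  {"fingers": 45,"translation": [0,0,-0.1],"turn": -0.1},
  {"fingers": 45,"translation": [0,0,-0.1],"turn": -0.1},
])

```text
t: 16.4
eef_pos: [0.4979, 0.1245, 0.165]
tool_rot: [-0.001, 0.892, -0.452, 0.002]
contact_force: [3.6, 0.5, 2.1]
gripper_width: 0.586
```

```bash
python3 s.py
```

```text
16.4 [0.4979 0.1245 0.165 ] yaw -0.938 [3.6 0.5 2.1] tq [-0.253 -0.818  0.122] 0.586 [-1.16  0.46  1.02  2.05 -0.5   0.9  -0.79]
```

Emit:
move_arm([
  {"fingers": 45,"translation": [0,0,0],"turn": -0.1},
  {"fingers": 45,"translation": [0,0,-0.1],"turn": -0.1},
])

```text
t: 16.65
eef_pos: [0.4979, 0.1243, 0.1649]
tool_rot: [-0.001, 0.843, -0.539, 0.002]
contact_force: [2.9, 0.4, 1.9]
gripper_width: 0.588
```

```bash
python3 s.py
```

```text
16.65 [0.4979 0.1243 0.1649] yaw -1.138 [2.9 0.4 1.9] tq [-0.315 -0.798  0.144] 0.588 [-1.19  0.49  1.08  2.05 -0.55  0.92 -0.95]
```

Emit:
move_arm([
  {"fingers": 45,"translation": [0,0,0],"turn": -0.1},
  {"fingers": 45,"translation": [0,0,-0.1],"turn": -0.1},
])

```text
t: 16.9
eef_pos: [0.4981, 0.1237, 0.1649]
tool_rot: [-0.0, 0.785, -0.619, 0.002]
contact_force: [4.3, -3.1, 1.3]
gripper_width: 0.584
```

```bash
python3 s.py
```

```text
16.9 [0.4981 0.1237 0.1649] yaw -1.335 [ 4.3 -3.1  1.3] tq [-0.807 -0.899  1.102] 0.584 [-1.22  0.52  1.13  2.05 -0.59  0.93 -1.1 ]
```

The torque jumped from 0.14 to 1.1 N m at about 3.1 rad of turning, so the cap has bottomed out. One small confirming turn and a hold next.

Emit:
move_arm([
  {"fingers": 45,"translation": [0,0,0],"turn": -0.05},
  {"fingers": 45,"translation": [0,0,0],"turn": 0},
  {"fingers": 45,"translation": [0,0,0],"turn": 0},
])

```text
t: 17.27
eef_pos: [0.4974, 0.1235, 0.1647]
tool_rot: [-0.0, 0.77, -0.638, 0.001]
contact_force: [4.2, -3.5, 2.2]
gripper_width: 0.583
```

```bash
python3 s.py;python3 - <<'E'
from h import *
im=read_camera('wrist');cv2.imwrite('pics/w8.png',im)
E
```

```text
17.275 [0.4974 0.1235 0.1647] yaw -1.383 [ 4.2 -3.5  2.2] tq [-0.908 -0.813  0.861] 0.583 [-1.22  0.53  1.14  2.06 -0.6   0.94 -1.13]
```

View pics/w8.png

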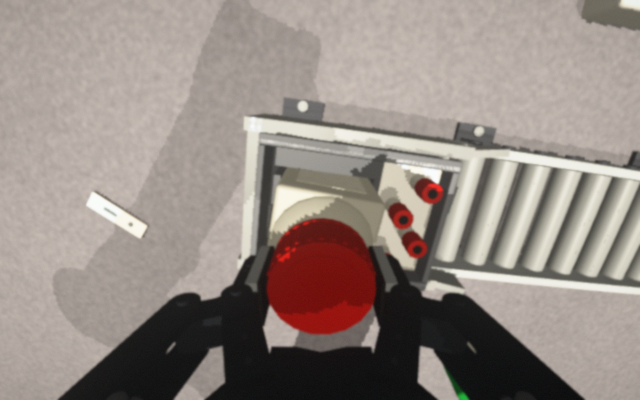

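Emit:
move_arm([
  {"fingers": 45,"translation": [0,0,0.1],"turn": 0.1},
  {"fingers": 45,"translation": [0,0,0.1],"turn": 0.15},
  {"fingers": 45,"translation": [0,0,0.1],"turn": 0.15},
  {"fingers": 45,"translation": [0,0,0.1],"turn": 0.15},
])

```text
t: 17.82
eef_pos: [0.4966, 0.1246, 0.1649]
tool_rot: [-0.001, 0.915, -0.403, 0.0]
contact_force: [2.1, -0.5, 1.4]
gripper_width: 0.586
```

```bash
python3 s.py
```

```text
17.825 [0.4966 0.1246 0.1649] yaw -0.83 [ 2.1 -0.5  1.4] tq [-0.078 -0.309 -0.062] 0.586 [-1.14  0.44  0.99  2.05 -0.48  0.89 -0.71]
```

Emit:
move_arm([
  {"fingers": 45,"translation": [0,0,0.1],"turn": 0.17},
  {"fingers": 45,"translation": [0,0,0.1],"turn": 0.17},
  {"fingers": 45,"translation": [0,0,0.1],"turn": 0.17},
  {"fingers": 45,"translation": [0,0,0.1],"turn": 0.17},
  {"fingers": 45,"translation": [0,0,0.1],"turn": 0.17},
  {"fingers": 45,"translation": [0,0,0.1],"turn": 0.15},
  {"fingers": 45,"translation": [0,0,0.1],"turn": 0.1},
  {"fingers": 45,"translation": [0,0,0],"turn": 0},
  {"fingers": 45,"translation": [0,0,0],"turn": 0},
  {"fingers": 45,"translation": [0,0,0],"turn": 0},
])

```text
t: 19.08
eef_pos: [0.4959, 0.1248, 0.1655]
tool_rot: [-0.0, 0.991, 0.132, -0.0]
contact_force: [-1.6, 1.3, 5.9]
gripper_width: 0.59
```

```bash
python3 s.py;python3 - <<'E'
from h import *
im=read_camera('wrist');cv2.imwrite('pics/w9.png',im)
im=read_camera('side');cv2.imwrite('pics/side9.png',cv2.resize(im[120:260,230:380],None,fx=4,fy=4,interpolation=cv2.INTER_CUBIC))
im=read_camera('top');cv2.imwrite('pics/top9.png',im)
for c in ('side','top'):print(c,[(np.round(d['xy'],1),d['conf']) for d in place_of(c,'tote')])
E
```

```text
19.075 [0.4959 0.1248 0.1655] yaw 0.264 [-1.6  1.3  5.9] tq [0.317 0.205 0.066] 0.59 [-0.94  0.35  0.7   2.04 -0.3   0.85  0.2 ]
side [(array([279.3, 210.7]), 0.74), (array([334. , 377.2]), 0.66), (array([281.4, 162.6]), 0.65)]
top [(array([258.1, 229.1]), 0.96), (array([444.4, 227.1]), 0.65), (array([294.1, 137.7]), 0.4), (array([253.2, 228.7]), 0.25)]
```

View pics/w9.png

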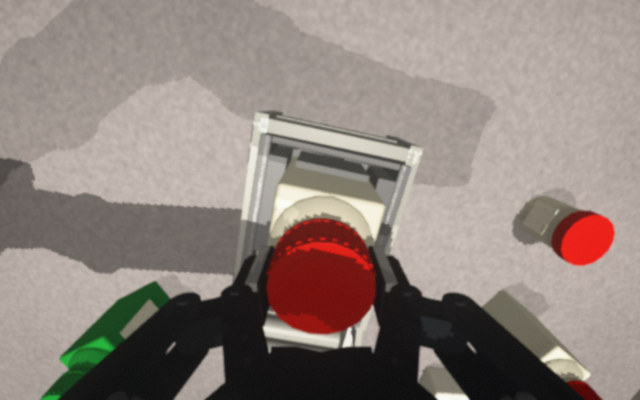

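View pics/side9.png

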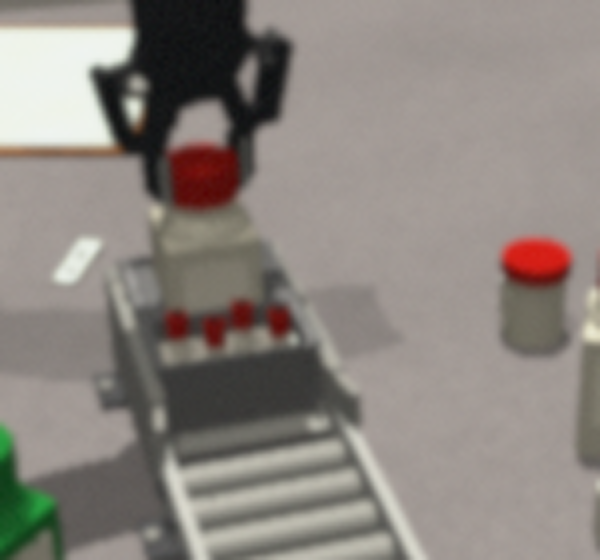

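The cap is gripped and the bottle upright. Before handing in, I'll check that the tote didn't creep back during the twisting, by comparing with the picture taken after the push.

```bash
python3 - <<'E'
from h import *
a=cv2.imread('pics/side4.png',0);a=cv2.resize(a,(140,180),interpolation=cv2.INTER_AREA) # origin 240,150
b=cv2.imread('pics/side9.png',0);b=cv2.resize(b,(150,140),interpolation=cv2.INTER_AREA) # origin 230,120
def sub(im,o,x,y,w,h): return im[y-o[1]:y-o[1]+h,x-o[0]:x-o[0]+w]
def match(x,y,w,h,n):
    t=sub(a,(240,150),x,y,w,h);s=sub(b,(230,120),x-6,y-6,w+12,h+12)
    u=lambda i:cv2.resize(i,None,fx=4,fy=4,interpolation=cv2.INTER_CUBIC)
    r=cv2.matchTemplate(u(s),u(t),cv2.TM_CCOEFF_NORMED);_,m,_,l=cv2.minMaxLoc(r);print(n,m,l[0]/4-6,l[1]/4-6)
match(268,194,44,36,'tote rear'); match(272,204,36,26,'rear wall'); match(350,178,18,30,'pot');match(280,232,50,20,'rollers')
A=sub(a,(240,150),250,175,80,70);B=sub(b,(230,120),250,175,80,70)
cv2.imwrite('pics/cmp.png',cv2.resize(np.hstack([A,B]),None,fx=5,fy=5,interpolation=cv2.INTER_CUBIC))
w=cv2.imread('pics/w9.png')[100:260,220:440];cv2.imwrite('pics/w9c.png',cv2.resize(w,None,fx=3.5,fy=3.5,interpolation=cv2.INTER_CUBIC))
E
```

```text
tote rear 0.9109353423118591 -0.5 0.0
rear wall 0.9565766453742981 -0.5 -0.25
pot 0.9994375109672546 0.0 0.0
rollers 0.9456420540809631 0.0 0.0
```

View pics/cmp.png

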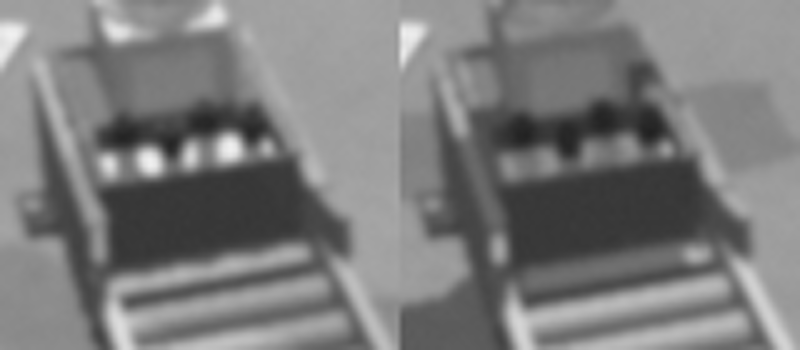

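View pics/w9c.png

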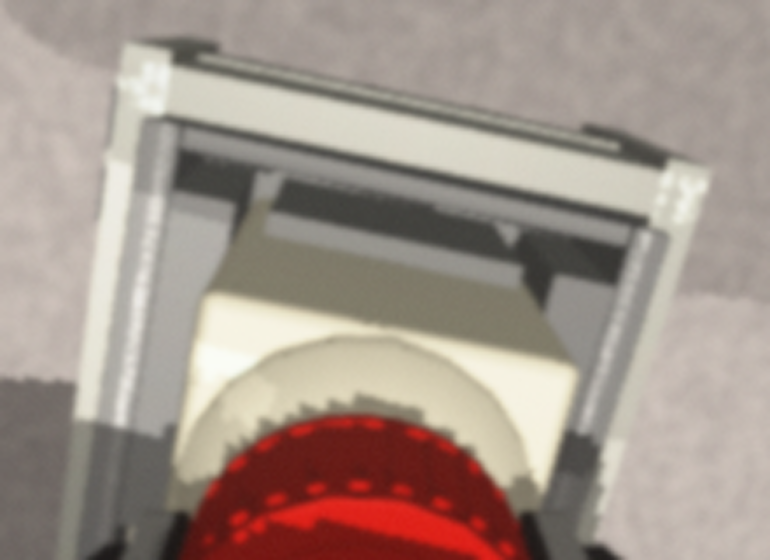

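The tote's rear wall hasn't moved (≤0.5 px sideways, 0–0.25 px along travel), its front rim sits against the stop, and the pot has moved 0.0 px. I'll hand in now.

```bash
python3 s.py; python3 -c "from station import hand_in; print(hand_in())"
```

```text
19.325 [0.4959 0.1248 0.1655] yaw 0.264 [-1.4  1.7  5.3] tq [0.26  0.248 0.098] 0.584 [-0.94  0.35  0.7   2.04 -0.3   0.85  0.2 ]
the job is handed in; nothing more can be done
None
```

The job is handed in at 19.3 s, with the tote home and the cap still gripped about a quarter turn open. The hand-in gives no verdict.

- **Tote:** I pushed it along the rollers until the push force rose from about 3 N to 14–15 N and it stopped moving. Images taken after the push and after the capping show it within about half a pixel of the same place. The wrist picture shows its front rim against the end stop.
- **Cap:** I gripped it with the force set to 35 N and turned it clockwise. The torque jumped from 0.14 to 1.1 N m after about 3.1 rad, and stayed near 0.9 N m through a small extra turn, so I took it as bottomed out. I then backed it off 1.65 rad: a quarter turn plus about 0.08 rad for the bottle's play in its pocket.
- **Final state:** At hand-in the tool was still, holding the cap at the intended height, and the bottle looked upright and seated.
- **Not checked directly:**
  - The thread angle comes from the tool's rotation. The cap may have slipped in the fingers a little when it bottomed out, which I think stays within the tolerance.
  - I compared only the specimen pot by measurement, and it had not moved. The arm did not go near the other bystanders.
- **Disagreement:** The cameras' estimates of the cap's position differed by up to about 9 mm. I used the top and wrist views, which agreed within about 4 mm.

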